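Hang the blue bracket on the slotted upright

TASK

Pick up the blue bracket, hook its tongue through the open slot of the white upright so that its drop lip catches behind the plate, then press it down until the orange lock shoe is fully in and the bracket sits home, level and flat against the upright. Let go and leave it hanging there; leave the grey bracket where it stands, and let only the hooked bracket push the shoe in.

Things in the scene. Friction and masses are not known exactly. Their poses are not given: they have to be found in the camera images.
- bracket: Blue L bracket, 200 g, standing on its foot. Origin: underside, below the flange's back face; x = way the tongue points, z up. Flange 60 wide, x -5..0, 128 tall. Foot 70 wide, x -105..-5. Grip web: 12 thick in y, x -65..-5, z 77..112, free at both sides. Tongue 30 wide, x 0..25, z 105..119. Drop lip under its end, down to z 79, tip at x 25; gap flange to lip 10 at top, 17 at tip.
- spare: Grey bracket, same shape, size and frame as the blue one, standing on the bench; to be left alone.
- slot (a point): White upright, fixed: middle of the slot's lower edge (sill) in the front face, 160 above the bench; x into the plate, y along its width, z up. Plate 120 wide, x 0..8. Slot 64 wide, 75 tall, open through; bar above it tops out 89 above the sill. Base 12 high, x -50..120. Bracket home: tongue's underside on the sill (bracket origin 105 below this point), flange on the face.
- shoe (a joint): Orange lock shoe, 50 wide, 6 thick, standing up from the sill inside the slot. Near 0: 12 mm proud of the sill; 0.012: flush (locked). The bracket's tongue lands on it and, pushed down, drives it straight down against about 8 N of friction (more than the bracket's weight); no spring, it stays where left.
Not all that is in view belongs to the job. Of the things that look like the bracket, the middle-sized one is meant. Of the things that look like the part that bears slot, take the one that is farthest from the robot's base at the start.

How it is judged:
On the way:
1. the blue bracket is hooked: tongue in the slot, lip behind the plate and below the top of the shoe, the shoe not yet pressed in (z of bracket in the frame of slot between -0.1 and -0.083 m and x of bracket in the frame of slot between -0.012 and 0.005 m and y of bracket in the frame of slot between -0.02 and 0.02 m and value of joint shoe below 0.005 m), for 0.1 s.
At the end, for the whole second after the job is handed in: Blue bracket at rest in the slot: shoe in at least 9.5 mm, bracket origin 101 to 110 mm below the sill point, flange at most 12 mm clear of the face, tongue within 20 mm of the slot's middle, level and square within 10 degrees; grey bracket within 30 mm of its start (value of joint shoe above 0.0095 m and z of bracket in the frame of slot between -0.11 and -0.101 m and x of bracket in the frame of slot between -0.012 and 0.006 m and y of bracket in the frame of slot between -0.02 and 0.02 m and angle between bracket's own z axis and vertical below 0.17 rad and angle between the x axis of bracket and the x axis of slot, either way round below 0.17 rad and linear speed of bracket below 0.02 m/s and distance of spare from where it was at the start of the episode below 0.03 m); the robot touches nothing.
It fails at once if the grey bracket is moved by more than 50 mm or tipped over (distance of spare from where it was at the start of the episode above 0.05 m or angle between spare's own z axis and vertical above 0.6 rad).
It also fails if it takes over 45 s, if anything falls off the work surface, if the arm or the gripper's body presses on something with over 40 N, if the wrist force passes 120 N, or if a joint passes its speed limit or range.

ROBOT

A 6-joint arm with a two-finger parallel gripper is mounted at the origin on the work surface. World frame = base frame: x ahead of the robot, y to its left, z up, the work surface at z = 0. Lengths are in m, angles in rad, forces in N, time in s.
With the tool pointing down it reaches from about 0.325 to 0.775 m from the base axis. Payload 9.3 kg.
Tool frame: the origin (TCP) lies between the finger pads; the fingertips stand 11 mm ahead of it and the grasp point (between the pads) lies 8 mm behind it (env.finger_overhang is the x of the fingertips in the tool frame, in m); x points along the fingers, z is the direction in which the jaws open and shut, and the axes are right-handed (so a half turn about x gives the same grasp; the last joint's range is limited). The gripper opens to 85 mm and grips with 20 to 120 N. Pads are 22 mm wide; open, the fingers measure 114 mm over their backs; the gripper's body (76 mm by 85 mm) begins 54 mm behind the grasp point. The pads swing forward as they close: fully open they stand 13 mm farther back than shut.
Start: joints at [-1.321, 0.259, 0.021, 1.334, 0, 1.418], TCP at [0.216, -0.506, 0.242] pointing down, gripper open.
Joint ranges: [-3.04, 3.04], [-0.91, 1.82], [-1.04, 1.36], [-1.92, 1.95], [-1.52, 1.45], [-3.14, 3.14]. Speed limits (rad/s): [2.22, 2.22, 2.79, 3.14, 3.14, 3.14].

INTERFACE

Orientations are given as a unit quaternion [x, y, z, w].
In Python, from bench import env, imaging gives the robot as it stands.
- The arm moves only by the tool send_rows, never from a script. Its argument "series" is a list of rows, each a list of 5 numbers: the opening, from 0 (shut) to 1 (fully open), then the shift along the world's x, y, z in mm, then the turn about the world's z in rad. In form: [[grip, dx, dy, dz, yaw], ...]. A call has 1 to 5 rows; each row is the pose to reach, as a shift and turn from the pose measured when the call began; what a row does not reach only later rows make up. A row lasts 1/10 s, in which the tool goes at most 50 mm and 8.59 degrees, less where a joint would pass 70% of its speed; a pose out of reach is approached as far as the arm can. A call with a gripper value outside its range is refused whole. The fingers move at their own pace and stop on an object; the grip force is fixed at half the most. Time passes only in rows, so rows that repeat a pose let the fingers close. It gives the time, the measured TCP pose, the force and the opening at its end, in the units of the state.
- env.get_obs(): the state, without advancing time (a new reading comes with each control period).
- imaging.grab_frame(name): name is "side" or "top"; returns a dict with "image" (420x560x3 uint8, red, green, blue), "range_z" (420x560 float32, m along the optical axis (not along the pixel's ray), 0 where there is no reading), "mtx" (3x3 intrinsics, pixels), "world_from_camera" (4x4, takes a point from camera to world coordinates). Camera axes: x right, y up, looking along -z (the intrinsics and any distortion apply to the point x, -y, -z); pixel columns grow to the right and rows downward; lengths in m; the calibration is good to about 2 mm. A picture is of the moment at which its call begins.
- env.close_job(): hands the job in, once; it reports no verdict.
The state is a dict: "clock": time; "qpos": joint angles; "qvel": joint speeds; "joint_efforts": joint torques, N m; "ee_pos": TCP position; "tcp_rot": TCP orientation; "contact_force": force on the tool from outside, world axes, zero at the start; "moment": the same for the moment, N m; "opening": finger opening in m.
Only numpy, scipy, OpenCV 4.12 (cv2) and the standard library are available. Lean on these libraries where they do the work, as an engineer would, in place of code of your own. Each camera call takes 0.05 s, during which the arm holds its last target. There are 200 camera calls.

## Working session

There is one attempt and no reset: what is moved stays moved. The work goes in short steps, Python scripts to look and compute and a tool call to move; the robot and the scene stay as the last step left them, time stands still between calls to the robot, and variables do not carry over. Pictures are saved under pics/ and viewed, about 8 in all and at most 12, crops included, and the job is handed in when it is done.

Besides the shell and the picture viewer there is one more tool, called after "Call:" as a command line: name --pt "numbers of a row" for each row, then --argument value for the rest. send_rows: Moves the arm, as the interface text tells. Its arguments: {"type":"object","properties":{"series":{"type":"array"}},"required":["series"]}

```bash
mkdir -p pics; cat > h.py <<'E'
import numpy as np, cv2
from bench import env, imaging
def grab(n,save=None):
    f=imaging.grab_frame(n)
    if save: cv2.imwrite('pics/'+save,f['image'][:,:,::-1])
    return f
def cloud(f):
    z=f['range_z'];K=f['mtx'];v,u=np.mgrid[0:z.shape[0],0:z.shape[1]]
    p=np.stack([(u-K[0,2])/K[0,0]*z,-(v-K[1,2])/K[1,1]*z,-z],-1)
    T=f['world_from_camera'];w=p@T[:3,:3].T+T[:3,3];w[z==0]=np.nan
    return w
E
python3 - <<'E'
from h import *
for n in ['side','top']:
    f=grab(n,n+'0.png');np.savez(n+'0.npz',w=cloud(f),im=f['image']);print(n,[k for k in f],f['mtx'].tolist(),f['world_from_camera'].round(3).tolist())
print(env.get_obs())
E
```

```text
side ['image', 'range_z', 'mtx', 'world_from_camera'] [[517.3238424983538, 0.0, 281.51341005210315], [0.0, 517.3238424983538, 205.19712199059862], [0.0, 0.0, 1.0]] [[-0.994, 0.088, -0.058, 0.362], [-0.103, -0.722, 0.684, 0.813], [0.018, 0.686, 0.727, 1.028], [0.0, 0.0, 0.0, 1.0]]
top ['image', 'range_z', 'mtx', 'world_from_camera'] [[490.8181030038782, 0.0, 280.49136823113696], [0.0, 490.8181030038782, 202.26788894890873], [0.0, 0.0, 1.0]] [[-0.028, 0.998, -0.057, 0.355], [-0.999, -0.029, -0.022, -0.04], [-0.023, 0.057, 0.998, 1.533], [0.0, 0.0, 0.0, 1.0]]
{'clock': 0.1, 'qpos': array([-1.32059867e+00,  2.59130154e-01,  2.08051759e-02,  1.33366030e+00,
        1.83438500e-05,  1.41819328e+00]), 'qvel': array([ 0.00101368, -0.00038536,  0.00235972, -0.00051453, -0.00073531,
       -0.00037517]), 'joint_efforts': array([ 5.01405142e-03, -5.56693804e+01,  3.45070660e+01,  1.17028045e-02,
       -1.86785883e-04,  2.76325352e-06]), 'ee_pos': array([ 0.21553753, -0.50574934,  0.24171693]), 'tcp_rot': array([ 0.39016004,  0.59022141, -0.38958566,  0.58960736]), 'contact_force': array([-0.25812844,  0.45524597, -0.18648384]), 'moment': array([0.01498418, 0.01240123, 0.00568103]), 'opening': 0.08557292132378375}
```

View pics/side0.png

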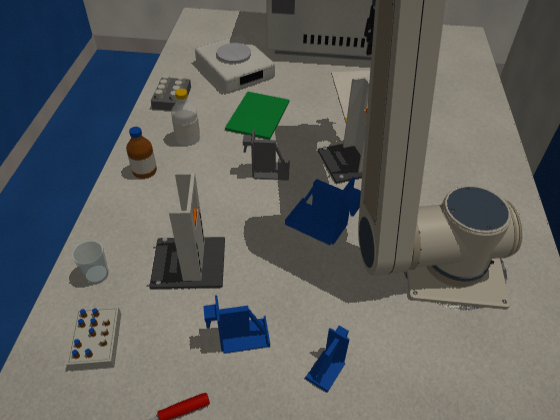

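View pics/top0.png

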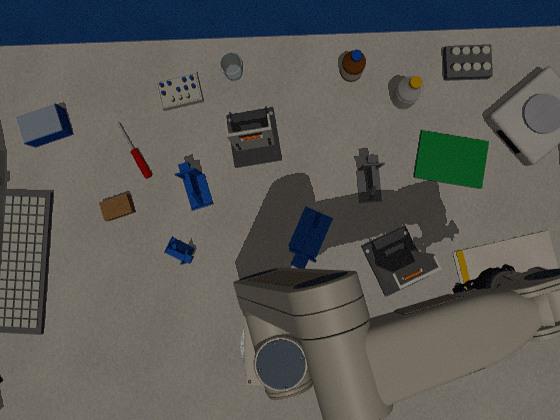

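The pictures show three blue brackets: a large one at top view (310,235), a medium one at (195,185) and a small one at (180,248). There are two uprights, and the far one is at (252,135). The grey bracket is at (370,180). Next I'll measure the medium bracket and the far upright.

```bash
python3 - <<'E'
from h import *
d=np.load('top0.npz');w=d['w'];im=d['im'].astype(int)
hsv=cv2.cvtColor(d['im'],cv2.COLOR_RGB2HSV)
blue=((hsv[...,0]>100)&(hsv[...,0]<130)&(hsv[...,1]>120)).astype(np.uint8);blue[:60]=0
n,l,s,c=cv2.connectedComponentsWithStats(blue)
for i in range(1,n):
    if s[i,4]<80: continue
    p=w[l==i];p=p[~np.isnan(p[:,0])]
    if len(p)<50: continue
    print(i,s[i],c[i].round(),'zmax',np.percentile(p[:,2],[2,50,98]).round(3))
    foot=p[p[:,2]<.03]
    if len(foot)>20: print('  foot',cv2.minAreaRect((foot[:,:2]*1000).astype(np.float32)))
    print('  all',cv2.minAreaRect((p[:,:2]*1000).astype(np.float32)))
for z0,z1 in [(.005,.025),(.15,.2),(.235,.27),(.13,.3)]:
    m=np.zeros(blue.shape,bool);m[95:180,215:295]=1
    m&=(w[...,2]>z0)&(w[...,2]<z1);p=w[m];print(z0,len(p),p[:,2].mean() if len(p) else '',cv2.minAreaRect((p[:,:2]*1000).astype(np.float32)) if len(p)>3 else '')
f=np.load('side0.npz');ws=f['w'];ims=f['im']
m=np.zeros(blue.shape,bool);m[160:295,140:235]=1;m&=(ws[...,2]>.03)
p=ws[m];print('side upright',len(p),np.nanpercentile(p,[1,50,99],axis=0).round(3), cv2.minAreaRect((p[:,:2]*1000).astype(np.float32)))
h=cv2.cvtColor(ims,cv2.COLOR_RGB2HSV)
for nm,W,H,r in [('s',ws,h,(slice(160,295),slice(140,235))),('t',w,hsv,(slice(95,180),slice(215,295)))]:
    o=(H[r][...,0]<20)&(H[r][...,1]>150)&(H[r][...,2]>80);q=W[r][o];print(nm,'orange',len(q),np.nanpercentile(q,[2,50,98],axis=0).round(4))
T=np.hstack([cv2.resize(d['im'][90:220,165:295],(600,600),interpolation=2)]);cv2.imwrite('pics/c1.png',T[:,:,::-1])
E
```

```text
10 [ 24 104  49  43 535] [ 55. 130.] zmax [0.01  0.046 0.076]
  foot ((681.3230590820312, 687.8478393554688), (70.9141845703125, 147.32122802734375), 53.91510772705078)
  all ((679.7330322265625, 690.3787231445312), (73.70661163330078, 152.71014404296875), 52.009117126464844)
24 [175 162  38  48 962] [195. 186.] zmax [0.    0.015 0.131]
  foot ((497.9478759765625, 255.69882202148438), (129.908203125, 71.39875793457031), 15.305706024169922)
  all ((497.9478759765625, 255.69882202148438), (129.908203125, 71.39875793457031), 15.305706024169922)
25 [ 288  207   45   62 1582] [308. 236.] zmax [0.002 0.011 0.172]
  foot ((348.5735778808594, -96.83494567871094), (93.69796752929688, 135.5978240966797), 64.80016326904297)
  all ((331.065673828125, -88.59642028808594), (93.69796752929688, 174.29664611816406), 64.80016326904297)
26 [164 237  30  27 467] [180. 250.] zmax [-0.001  0.011  0.099]
  foot ((303.3351745605469, 312.4662170410156), (80.67943572998047, 52.30241394042969), 61.711299896240234)
  all ((298.88006591796875, 304.1883544921875), (99.48057556152344, 52.30241394042969), 61.711303
[... 180 characters left out ...]
5893554688, 67.185546875), (42.68648910522461, 119.05758666992188), 2.4590508937835693)
0.235 256 0.24959494494280443 ((634.9193115234375, 69.2620620727539), (42.9333610534668, 119.98213195800781), 7.552412986755371)
0.13 561 0.209457165862351 ((634.544921875, 69.19483184814453), (43.69321060180664, 120.01704406738281), 7.552412986755371)
side upright 2678 [[ 0.607 -0.225  0.032]
 [ 0.625  0.12   0.166]
 [ 0.839  0.132  0.252]] ((711.18310546875, -58.07698059082031), (86.03096008300781, 429.8648681640625), 30.68632698059082)
s orange 44 [[0.6125 0.0383 0.1571]
 [0.618  0.0595 0.1719]
 [0.6261 0.0868 0.1736]]
t orange 37 [[0.6129 0.0442 0.1676]
 [0.6187 0.0671 0.1725]
 [0.6234 0.0896 0.1799]]
```

View pics/c1.png

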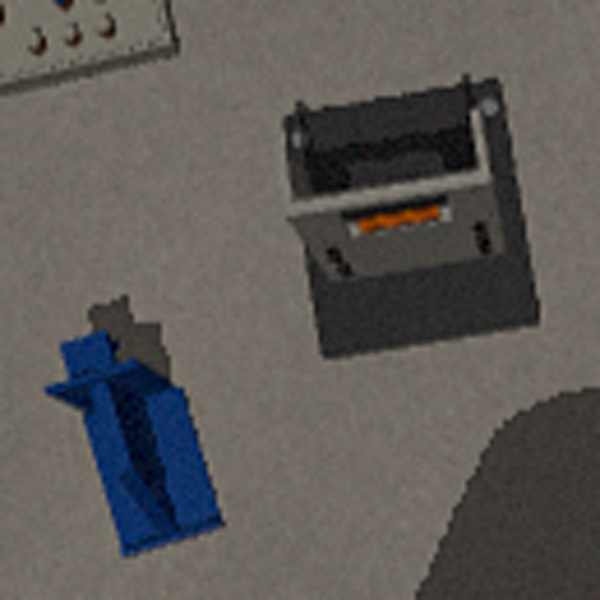

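The crop shows the blue bracket (145,440) standing with its tongue toward the top left. The upright's front face is toward the robot and the orange shoe at (400,217) is proud. I'll refine the poses now.

```bash
python3 - <<'E'
from h import *
from scipy.spatial.transform import Rotation as R
d=np.load('top0.npz');w=d['w'];f=np.load('side0.npz');ws=f['w']
def box(W,x,y,z):
    p=W.reshape(-1,3);m=(p[:,0]>x[0])&(p[:,0]<x[1])&(p[:,1]>y[0])&(p[:,1]<y[1])&(p[:,2]>z[0])&(p[:,2]<z[1]);return p[m]
def rect(n,p): 
    if len(p)>3: r=cv2.minAreaRect((p[:,:2]*1000).astype(np.float32)); print(n,len(p),np.round(r[0],1),np.round(r[1],1),round(r[2],1),'z',np.median(p[:,2]).round(4),p[:,2].min().round(3),p[:,2].max().round(3))
for n,W in [('top',w),('side',ws)]:
    U=((.5,.75),(-.05,.2))
    rect(n+' plate top',box(W,*U,(.243,.256)))
    rect(n+' base',box(W,(.5,.85),(-.1,.2),(.009,.016)))
    p=box(W,(.59,.65),(-.0,.14),(.03,.15))   # front face
    if len(p)>20:
        l=cv2.fitLine((p[:,:2]*1000).astype(np.float32),cv2.DIST_HUBER,0,.01,.01).ravel();print(n,'front face line',len(p),l.round(3),np.degrees(np.arctan2(l[1],l[0])).round(2))
    B=((.4,.62),(.18,.34))
    rect(n+' flange top',box(W,*B,(.124,.134)))
    rect(n+' tongue top',box(W,(.53,.62),(.18,.34),(.115,.1235)))
    rect(n+' web top',box(W,(.44,.535),(.18,.34),(.105,.117)))
    rect(n+' foot',box(W,*B,(.004,.014)))
    rect(n+' all',box(W,*B,(.004,.134)))
print(R.from_quat(env.get_obs()['tcp_rot']).as_matrix().round(3))
E
```

```text
top plate top 217 [634.9  69.3] [ 42.9 120. ] 7.6 z 0.2507 0.243 0.256
top base 1341 [674.2  50.7] [348.  297.8] 0.2 z 0.0126 0.009 0.016
top front face line 309 [ 1.35000e-01 -9.91000e-01  6.14729e+02  6.64360e+01] -82.24
top flange top 48 [544.4 267.6] [29.2 58.4] 14.9 z 0.1296 0.124 0.134
top tongue top 77 [547.  261.9] [30.4 45.6] 16.6 z 0.1194 0.115 0.123
top web top 91 [499.4 267.5] [62.  36.9] 13.8 z 0.1126 0.105 0.117
top foot 1103 [509.9 259.9] [159.8 219.9] 90.0 z 0.0064 0.004 0.014
top all 1613 [509.9 259.9] [159.8 219.9] 90.0 z 0.0079 0.004 0.134
side plate top 336 [635.6  69.7] [ 43.5 123.6] 8.0 z 0.2493 0.243 0.256
side base 2236 [710.3  80.7] [294.8 152. ] 8.3 z 0.0126 0.009 0.016
side front face line 963 [6.40000e-02 9.98000e-01 6.21124e+02 9.42050e+01] 86.35
side flange top 71 [532.7 266.1] [ 5.5 61.4] 16.0 z 0.1284 0.124 0.133
side tongue top 170 [544.7 268.2] [30.  32.1] 16.1 z 0.1197 0.115 0.123
side web top 229 [508.5 258. ] [70.8 39.3] 35.8 z 0.1122 0.105 0.117
side foot 913 [510.5 260.1] [159.3 218.9] 90.0 z 0.0058 0.004 0.014
side all 2278 [510.5 260.1] [159.3 218.9] 90.0 z 0.0346 0.004 0.133
[[-0.     0.92   0.392]
 [ 0.001  0.392 -0.92 ]
 [-1.     0.    -0.001]]
```

Call:
send_rows --pt "1 20 0 40 0" --pt "1 40 20 80 0" --pt "1 60 40 120 0" --pt "1 90 70 140 0" --pt "1 120 100 140 0"

```text
clock: 0.6
ee_pos: [0.3365, -0.4054, 0.3844]
tcp_rot: [0.39, 0.589, -0.391, 0.591]
contact_force: [0.1, -0.5, -0.9]
opening: 0.0852
```

Call:
send_rows --pt "1 25 40 0 0.14" --pt "1 50 80 0 0.28" --pt "1 75 120 0 0.42" --pt "1 95 160 0 0.56" --pt "1 110 200 0 0.7"

```text
clock: 1.1
ee_pos: [0.4473, -0.2036, 0.3839]
tcp_rot: [0.162, 0.687, -0.162, 0.689]
contact_force: [1.9, -0.6, -0.0]
opening: 0.0854
```

Call:
send_rows --pt "1 10 45 0 0.14" --pt "1 20 90 0 0.28" --pt "1 25 135 0 0.42" --pt "1 30 180 0 0.56" --pt "1 30 220 0 0.7"

```text
clock: 1.6
ee_pos: [0.4773, 0.0185, 0.3835]
tcp_rot: [-0.085, 0.701, 0.086, 0.702]
contact_force: [1.3, -1.3, 0.2]
opening: 0.0851
```

Call:
send_rows --pt "1 0 45 0 0.14" --pt "1 0 90 0 0.28" --pt "1 0 135 -20 0.42" --pt "1 0 180 -40 0.56" --pt "1 0 200 -60 0.7"

```text
clock: 2.1
ee_pos: [0.4766, 0.2217, 0.3224]
tcp_rot: [-0.323, 0.628, 0.325, 0.629]
contact_force: [-0.7, -0.2, -0.3]
opening: 0.0855
```

```bash
cat >> h.py <<'E'
from scipy.spatial.transform import Rotation as R
def tool():
    o=env.get_obs();z=R.from_quat(o['tcp_rot']).as_matrix()[:,2]
    return o['ee_pos']*1000,np.arctan2(z[1],z[0]),o
E
python3 -c "
from h import *
p,a,o=tool();print(o['clock'],p.round(1),a,o['qpos'].round(2));print('delta',np.array([487.3,252.8,87])-p,np.radians(105.6)-a)"
```

```text
2.1 [476.6 221.7 322.4] 0.9515163048986923 [0.27 0.21 0.15 1.52 0.   0.89]
delta [  10.67394675   31.13867525 -235.37176519] 0.8915513852073196
```

Call:
send_rows --pt "1 5 15 0 0.14" --pt "1 11 31 -20 0.28" --pt "1 11 31 -50 0.42" --pt "1 11 31 -70 0.56" --pt "1 11 31 -90 0.7"

```text
clock: 2.6
ee_pos: [0.4872, 0.2528, 0.2309]
tcp_rot: [-0.52, 0.478, 0.522, 0.477]
contact_force: [-0.1, 0.0, -0.3]
opening: 0.0859
```

Call:
send_rows --pt "1 0 0 0 0.14" --pt "1 0 0 -10 0.19" --pt "1 0 0 -30 0.19" --pt "1 0 0 -60 0.19" --pt "1 0 0 -60 0.19"

```text
clock: 3.1
ee_pos: [0.4854, 0.2522, 0.1675]
tcp_rot: [-0.562, 0.429, 0.567, 0.424]
contact_force: [-0.4, 0.2, -0.6]
opening: 0.0854
```

```bash
python3 -c "
from h import *
p,a,o=tool();print(o['clock'],p.round(1),a,o['qpos'].round(2));print('delta',np.array([487.3,252.8,87])-p,np.radians(105.6)-a)
f=grab('side');cv2.imwrite('pics/g1.png',cv2.resize(f['image'][200:400,150:400],(750,600))[:,:,::-1])"
```

```text
3.1 [485.4 252.2 167.5] 1.8477134258872934 [ 0.32  0.29 -0.13  1.16  0.    0.05]
delta [  1.91819274   0.64023022 -80.45795857] -0.004645735781281468
```

View pics/g1.png

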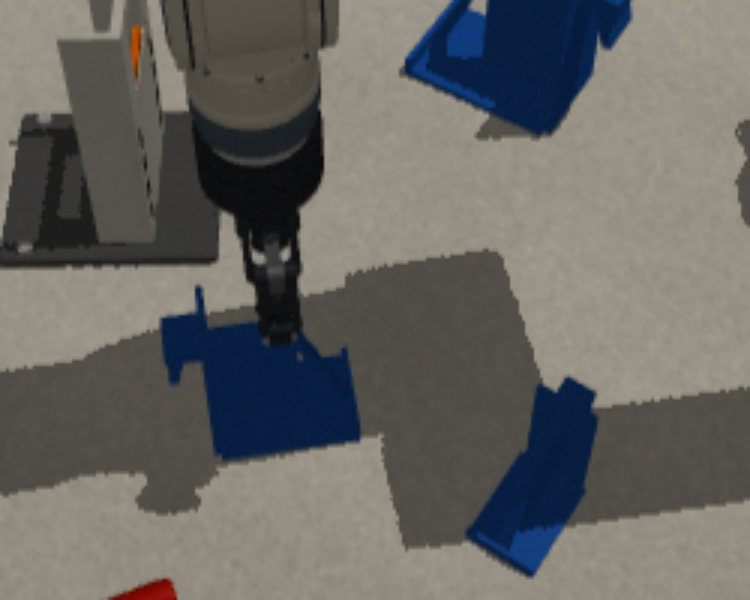

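The gripper (275,330) sits over the bracket's web, so I'll descend and grip.

Call:
send_rows --pt "1 2 0.5 -30 0" --pt "1 2 0.5 -60 0" --pt "1 2 0.5 -78 0" --pt "1 2 0.5 -80 0" --pt "1 2 0.5 -80 0"

```text
clock: 3.65
ee_pos: [0.4888, 0.2531, 0.0907]
tcp_rot: [-0.562, 0.428, 0.566, 0.425]
contact_force: [0.4, 0.3, 0.1]
opening: 0.0857
```

Call:
send_rows --pt "0 0 0 0 0" --pt "0 0 0 0 0" --pt "0 0 0 0 0" --pt "0 0 0 0 0" --pt "0 0 0 0 0"

```text
clock: 4.15
ee_pos: [0.4889, 0.2532, 0.091]
tcp_rot: [-0.563, 0.428, 0.566, 0.425]
contact_force: [0.2, 0.1, 1.7]
opening: 0.0128
```

Call:
send_rows --pt "0 0 0 0 0" --pt "0 0 0 0 0" --pt "0 0 0 5 0" --pt "0 0 0 20 0" --pt "0 0 0 40 0"

```text
clock: 4.65
ee_pos: [0.4881, 0.2529, 0.1306]
tcp_rot: [-0.562, 0.428, 0.566, 0.424]
contact_force: [-0.1, 0.1, -2.0]
opening: 0.0108
```

Call:
send_rows --pt "0 0 0 35 0" --pt "0 0 -20 66 0" --pt "0 2 -60 66 0" --pt "0 4 -100 66 -0.05" --pt "0 6 -135 66 -0.1"

```text
clock: 5.15
ee_pos: [0.4938, 0.1166, 0.197]
tcp_rot: [-0.54, 0.456, 0.544, 0.452]
contact_force: [0.5, -0.1, -3.0]
opening: 0.0109
```

Call:
send_rows --pt "0 2 -30 0 -0.03" --pt "0 2 -50 0 -0.04" --pt "0 3 -67 0 -0.04" --pt "0 3 -67 0 -0.04" --pt "0 3 -67 0 -0.04"

```text
clock: 5.65
ee_pos: [0.4967, 0.0495, 0.197]
tcp_rot: [-0.53, 0.467, 0.535, 0.463]
contact_force: [0.1, 0.7, -2.8]
opening: 0.011
```

```bash
python3 - <<'E'
from h import *
p,a,o=tool();print(o['clock'],p.round(1),np.degrees(a),o['contact_force'],o['opening'])
f=grab('side');w=cloud(f);t=grab('top');wt=cloud(t)
cv2.imwrite('pics/p1.png',np.hstack([cv2.resize(f['image'][130:310,140:320],(400,400)),cv2.resize(t['image'][90:240,180:330],(400,400))])[:,:,::-1])
for n,W,F in [('s',w,f),('t',wt,t)]:
    H=cv2.cvtColor(F['image'],cv2.COLOR_RGB2HSV)
    m=(H[...,0]>100)&(H[...,0]<130)&(H[...,1]>120)&(W[...,0]>.4)&(W[...,0]<.65)&(W[...,1]>0)&(W[...,1]<.12)&(W[...,2]>.09)
    q=W[m]; print(n,len(q),'zmax',np.nanpercentile(q[:,2],98) if len(q) else '')
    for z0,z1 in [(.205,.2275),(.2275,.245)]:
        s=q[(q[:,2]>z0)&(q[:,2]<z1)]
        if len(s)>8: print(z0,len(s),cv2.minAreaRect((s[:,:2]*1000).astype(np.float32)),np.median(s[:,2]))
E
```

```text
5.65 [496.7  49.5 197. ] 97.70755415284546 [ 0.09435682  0.69938292 -2.80911434] 0.011010287571670179
s 1860 zmax 0.23420387295257533
0.205 293 ((525.2139892578125, 54.226318359375), (91.11581420898438, 50.11429977416992), 22.36905288696289) 0.21957213612307092
0.2275 71 ((528.9764404296875, 73.39603424072266), (48.81828308105469, 84.24508666992188), 50.206356048583984) 0.2342242051331067
t 155 zmax 0.638432604255647
```

View pics/p1.png

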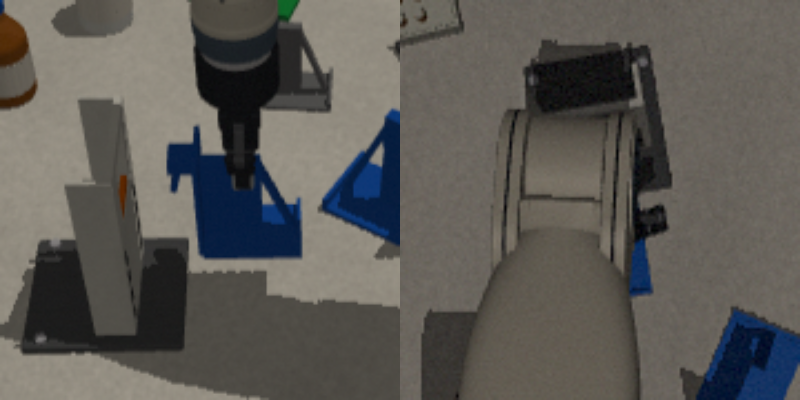

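The side view shows the bracket level at (240,200), with its tongue (180,160) in front of the slot above the shoe. I'll move it in.

Call:
send_rows --pt "0 20 3 0 0" --pt "0 40 6 0 0" --pt "0 54 8.5 0 0" --pt "0 60 9.3 0 0" --pt "0 62 9.6 0 0"

```text
clock: 6.25
ee_pos: [0.5588, 0.0605, 0.1966]
tcp_rot: [-0.53, 0.467, 0.536, 0.462]
contact_force: [-0.2, -1.2, -2.3]
opening: 0.0108
```

Call:
send_rows --pt "0 1 0.1 0 0" --pt "0 2 0.3 0 0" --pt "0 3 0.4 0 0" --pt "0 4 0.5 0 0" --pt "0 5 0.7 0 0"

```text
clock: 6.75
ee_pos: [0.5637, 0.0611, 0.1967]
tcp_rot: [-0.53, 0.467, 0.536, 0.462]
contact_force: [-0.1, -0.5, -2.1]
opening: 0.0112
```

Call:
send_rows --pt "0 1 0.1 0 0" --pt "0 1 0.1 0 0" --pt "0 2 0.3 0 0" --pt "0 2 0.3 0 0"

```text
clock: 7.15
ee_pos: [0.5658, 0.0614, 0.1967]
tcp_rot: [-0.53, 0.467, 0.536, 0.462]
contact_force: [-0.3, 0.8, -2.4]
opening: 0.0114
```

Call:
send_rows --pt "0 1 0.1 0 0" --pt "0 1 0.1 0 0"

```text
clock: 7.35
ee_pos: [0.5667, 0.0614, 0.1966]
tcp_rot: [-0.53, 0.467, 0.536, 0.462]
contact_force: [-0.8, -0.6, -1.5]
opening: 0.0113
```

Call:
send_rows --pt "0 1 0.1 0 0" --pt "0 1 0.1 0 0"

```text
clock: 7.55
ee_pos: [0.5669, 0.0615, 0.1966]
tcp_rot: [-0.53, 0.467, 0.536, 0.462]
contact_force: [-5.0, -0.6, -0.2]
opening: 0.0111
```

Call:
send_rows --pt "0 1 0.1 0 0" --pt "0 1 0.1 0 0"

```text
clock: 7.75
ee_pos: [0.5669, 0.0615, 0.1964]
tcp_rot: [-0.529, 0.468, 0.537, 0.461]
contact_force: [-5.6, -0.4, 0.7]
opening: 0.0114
```

Contact with the face is at TCP x ≈ 566.8 mm. I'll back off 1 mm and lower to the hooked height.

Call:
send_rows --pt "0 -1 -0.1 0 0" --pt "0 -1 -0.1 -10 0" --pt "0 -1 -0.1 -18 0" --pt "0 -1 -0.1 -25 0" --pt "0 -1 -0.1 -30 0"

```text
clock: 8.25
ee_pos: [0.5657, 0.0614, 0.1653]
tcp_rot: [-0.529, 0.468, 0.537, 0.461]
contact_force: [0.6, 0.1, -2.4]
opening: 0.0111
```

Call:
send_rows --pt "0 0 0 -3 0" --pt "0 0 0 -5 0" --pt "0 0 0 -5 0" --pt "0 0 0 -5 0" --pt "0 0 0 -5 0"

```text
clock: 8.75
ee_pos: [0.5659, 0.0614, 0.1606]
tcp_rot: [-0.529, 0.468, 0.537, 0.461]
contact_force: [-0.4, 1.1, -2.2]
opening: 0.0112
```

```bash
python3 - <<'E'
from h import *
p,a,o=tool();print(o['clock'],p.round(1),np.degrees(a),o['contact_force'],o['moment'],o['opening'])
f=grab('side')
cv2.imwrite('pics/k1.png',cv2.resize(f['image'][150:290,130:290],(800,600))[...,::-1][:600])
E
```

```text
8.75 [565.9  61.4 160.6] 97.845788817662 [-0.40791441  1.08200913 -2.16028103] [ 0.02656671 -0.01873217  0.02760562] 0.011232944950051534
```

View pics/k1.png

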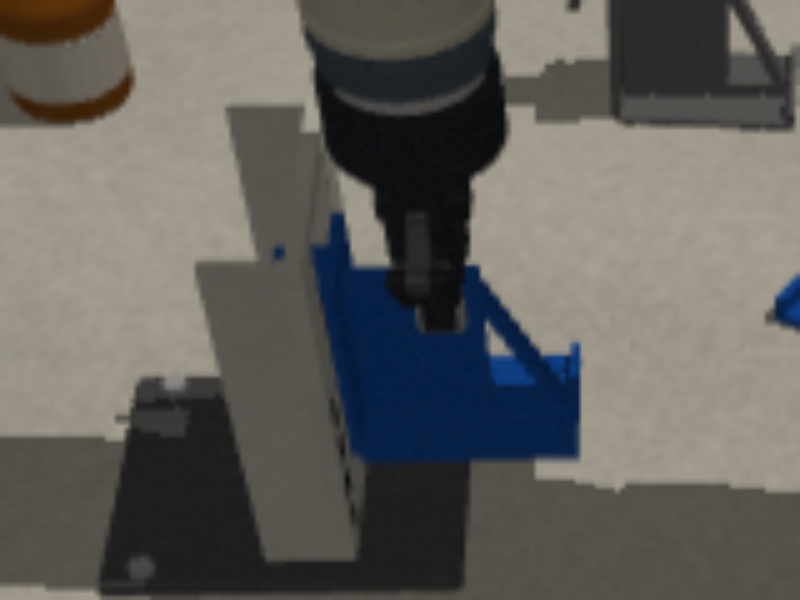

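It is hooked: the lip shows behind the plate at (278,252), the flange is on the face, and the height is about 90 mm below the sill. Now I'll press down.

Call:
send_rows --pt "0 0 0 -1 0" --pt "0 0 0 -2 0" --pt "0 0 0 -3 0" --pt "0 0 0 -4 0" --pt "0 0 0 -5 0"

```text
clock: 9.3
ee_pos: [0.566, 0.0614, 0.1563]
tcp_rot: [-0.53, 0.468, 0.536, 0.461]
contact_force: [-2.5, -0.0, 5.8]
opening: 0.0113
```

Call:
send_rows --pt "0 0 0 -1 0" --pt "0 0 0 -2 0" --pt "0 0 0 -3 0" --pt "0 0 0 -4 0" --pt "0 0 0 -5 0"

```text
clock: 9.8
ee_pos: [0.566, 0.0614, 0.152]
tcp_rot: [-0.53, 0.468, 0.536, 0.462]
contact_force: [-3.6, 1.0, 5.2]
opening: 0.0113
```

Call:
send_rows --pt "0 0 0 -1 0" --pt "0 0 0 -2 0" --pt "0 0 0 -3 0" --pt "0 0 0 -4 0" --pt "0 0 0 -5 0"

```text
clock: 10.3
ee_pos: [0.566, 0.0614, 0.1478]
tcp_rot: [-0.53, 0.467, 0.536, 0.462]
contact_force: [-3.4, 0.1, 6.5]
opening: 0.0111
```

Call:
send_rows --pt "0 0 0 -1 0" --pt "0 0 0 -2 0" --pt "0 0 0 -2 0"

```text
clock: 10.6
ee_pos: [0.566, 0.0614, 0.1464]
tcp_rot: [-0.53, 0.467, 0.536, 0.462]
contact_force: [-2.9, -0.7, 5.1]
opening: 0.011
```

Call:
send_rows --pt "0 0 0 -1 0" --pt "0 0 0 -2 0" --pt "0 0 0 -2 0"

```text
clock: 10.9
ee_pos: [0.566, 0.0614, 0.1458]
tcp_rot: [-0.531, 0.467, 0.535, 0.462]
contact_force: [-6.0, -0.2, 9.8]
opening: 0.0111
```

Call:
send_rows --pt "0 0 0 -1 0" --pt "0 0 0 -2 0" --pt "0 0 0 -2 0"

```text
clock: 11.2
ee_pos: [0.5661, 0.0613, 0.1458]
tcp_rot: [-0.532, 0.466, 0.535, 0.463]
contact_force: [-6.8, -0.3, 15.4]
opening: 0.0109
```

```bash
python3 - <<'E'
from h import *
p,a,o=tool();print(o['clock'],p.round(1),o['contact_force'],o['moment'])
f=grab('side');w=cloud(f);np.savez('s2.npz',w=w)
cv2.imwrite('pics/k2.png',cv2.resize(f['image'][150:290,130:290],(800,600))[...,::-1])
H=cv2.cvtColor(f['image'],cv2.COLOR_RGB2HSV)
m=(H[...,0]>100)&(H[...,0]<130)&(H[...,1]>120)&(w[...,1]>0)&(w[...,1]<.12)&(w[...,2]>.04)&(w[...,0]<.66)&(w[...,0]>.585)
q=w[m];q=q[~np.isnan(q[:,0])];print(len(q),np.percentile(q[:,2],[50,90,95,98,99.5]).round(4))
E
```

```text
11.2 [566.1  61.3 145.8] [-6.76002971 -0.33917056 15.42115129] [-0.04485884  1.07649867 -0.0175526 ]
675 [0.117  0.176  0.1832 0.1851 0.1863]
```

View pics/k2.png

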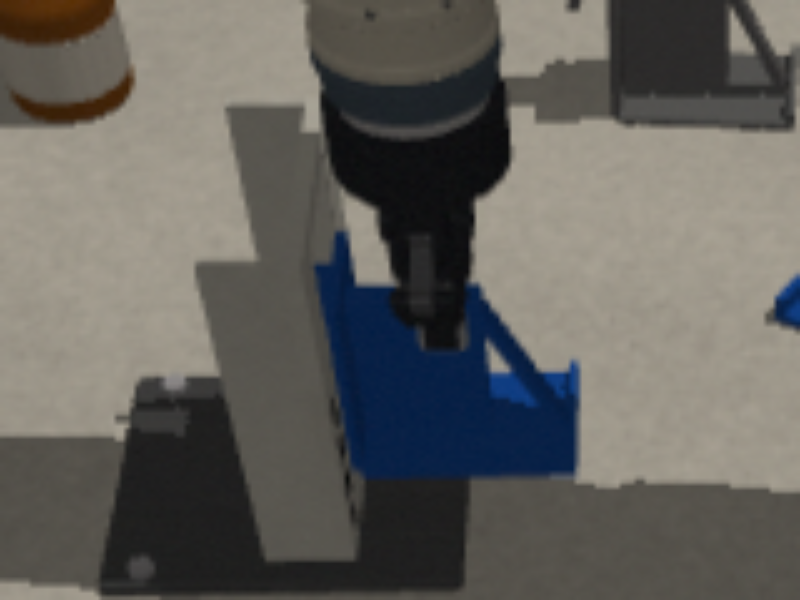

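The bracket stopped hard at the predicted height: TCP z is 145.8 mm, and the flange top at about 183–185 mm puts the origin near 55. The shoe is covered. One more firm press, then I'll relax, open and rise.

Call:
send_rows --pt "0 0 0 -2 0" --pt "0 0 0 -3 0" --pt "0 0 0 -3 0"

```text
clock: 11.55
ee_pos: [0.5662, 0.0613, 0.1457]
tcp_rot: [-0.533, 0.466, 0.534, 0.463]
contact_force: [-8.9, -0.9, 24.4]
opening: 0.0115
```

Call:
send_rows --pt "0 0 0 0 0" --pt "0 0 0 0 0" --pt "1 0 0 0 0" --pt "1 0 0 0 0" --pt "1 0 0 0 0"

```text
clock: 12.05
ee_pos: [0.5662, 0.0613, 0.1455]
tcp_rot: [-0.533, 0.466, 0.534, 0.463]
contact_force: [0.1, 0.3, -0.0]
opening: 0.0543
```

Call:
send_rows --pt "1 0 0 0 0" --pt "1 0 0 0 0" --pt "1 0 0 10 0" --pt "1 0 0 30 0" --pt "1 0 0 60 0"

```text
clock: 12.55
ee_pos: [0.5656, 0.0613, 0.2056]
tcp_rot: [-0.532, 0.466, 0.534, 0.463]
contact_force: [0.5, 0.4, -0.4]
opening: 0.0852
```

Call:
send_rows --pt "1 -20 0 40 0" --pt "1 -50 0 80 0" --pt "1 -80 30 100 0" --pt "1 -100 70 100 0" --pt "1 -120 110 100 0"

```text
clock: 13.05
ee_pos: [0.4447, 0.1721, 0.3075]
tcp_rot: [-0.532, 0.466, 0.533, 0.464]
contact_force: [1.4, -0.2, 0.5]
opening: 0.0854
```

```bash
python3 - <<'E'
from h import *
p,a,o=tool();print(o['clock'],p.round(1),o['contact_force'],o['opening'])
f=grab('side');w=cloud(f);t=grab('top');wt=cloud(t)
cv2.imwrite('pics/e1.png',np.hstack([cv2.resize(f['image'][130:310,120:300],(400,400)),cv2.resize(t['image'][90:240,180:330],(400,400))])[...,::-1])
def slot(q): 
    d=q-np.array([.6142,.0666,.160]);c,s=np.cos(.135),np.sin(.135);return np.stack([c*d[:,0]+s*d[:,1],-s*d[:,0]+c*d[:,1],d[:,2]],1)*1000
for n,F,W in [('s',f,w),('t',t,wt)]:
    H=cv2.cvtColor(F['image'],cv2.COLOR_RGB2HSV)
    m=(H[...,0]>100)&(H[...,0]<130)&(H[...,1]>120)&(W[...,2]>.04)&(W[...,2]<.25)&(W[...,1]>0)&(W[...,1]<.14)&(W[...,0]>.47)&(W[...,0]<.66)
    S=slot(W[m])
    for nm,lo,hi in [('tongue',3,22),('web',-60,-10)]:
        k=S[(S[:,0]>lo)&(S[:,0]<hi)]; 
        if nm=='web': k=k[(k[:,2]>-8)&(abs(k[:,1])<10)]
        if len(k): print(n,nm,len(k),np.median(k,axis=0).round(1), 'dz/dx deg',np.degrees(np.polyfit(k[:,0],k[:,2],1)[0]).round(1))
    k=S[S[:,2]>18];print(n,'flange top',len(k),np.median(k,axis=0).round(1) if len(k) else '',np.ptp(k[:,1]) if len(k) else '')
    k=S[(S[:,2]<-92)];print(n,'foot',len(k),np.percentile(k,[2,50,98],axis=0).round(1) if len(k) else '')
    o=(H[...,0]<20)&(H[...,1]>150)&(H[...,2]>80)&(W[...,2]>.1)&(abs(W[...,0]-.62)<.03)&(abs(W[...,1]-.067)<.05);print('orange px',o.sum())
E
```

```text
13.05 [444.7 172.1 307.5] [ 1.36325395 -0.20403279  0.5486257 ] 0.08536335062481681
s tongue 11 [ 4.5 -5.  16. ] dz/dx deg -29.4
s web 192 [-34.8   5.4   5.2] dz/dx deg -0.7
s flange top 60 [-3.1  3.5 23.5] 61.27102492946507
s foot 685 [[-100.1  -31.6 -103.7]
 [ -60.9   14.2  -99.3]
 [  -5.7   36.1  -93.3]]
orange px 0
t tongue 41 [ 7.8  1.1 16.4] dz/dx deg 8.2
t web 79 [-34.9   1.3   7.9] dz/dx deg 4.7
t flange top 59 [-2.2  4.2 23.3] 58.34253500197471
t foot 563 [[ -98.   -32.1 -104.9]
 [ -52.    -5.   -98.5]
 [  -5.5   35.3  -92.7]]
orange px 0
```

View pics/e1.png

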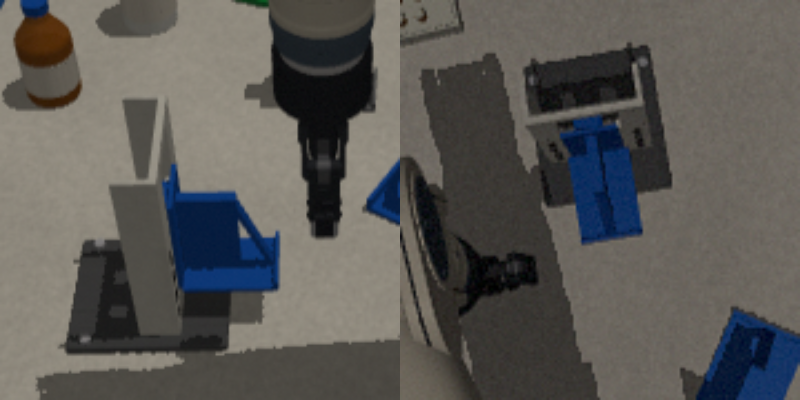

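The side view shows the bracket hanging level and flush on the face (220,240). The top view shows it square in the slot, with no orange showing and the gripper clear. I'll hand it in.

```bash
python3 -c "
from h import *
print(env.close_job())"
```

```text
the job is handed in; nothing more can be done
None
```

The middle-sized blue bracket is hanging in the slot of the far upright, and I handed the job in at about 13 s of the 45 s allowed. No verdict was reported, so the results below are from my own checks.

**What I did:** I gripped the bracket by its web, hooked it, and held it for several tenths of a second about 90 mm below the sill, before the tongue should reach the shoe. I then pressed it straight down to a hard stop, reaching about 24 N, and released it. The wrist forces I read stayed under 30 N.

**Last checks, by camera:**
- **Height:** the flange top is about 23.4 mm above the sill, so the origin is about 104.6 mm below it (101 to 110 allowed).
- **Fit:** the flange is on the face and the tongue is about 1 to 4 mm off the slot's middle.
- **Level and square:** the side camera's fit along the web top gives a tilt of about 0.7°, and the picture looks square. The top camera's fit gives 4.7°, still under the 10° limit.
- **Shoe:** no orange shows from either camera, and the bracket sits at full depth, so the shoe should be fully in. I could not read its joint value directly.
- **Poor reading:** the tongue-slope fits disagreed (-29° and +8°). They used only 11 and 41 pixels at a depth edge, so I set them aside.
- **Robot and grey bracket:** the gripper is clear of everything. I did not re-measure the grey bracket at the end, but the arm never came near it.

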